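# Find the reamed hinge bush and draw the pin out to its grease groove

## Robot

A 6-joint arm with a two-finger parallel gripper is mounted at the origin on a cart in front of the work surface, level with it; the furniture and walls round the work are solid. World frame = base frame: x ahead of the robot, y to its left, z up, the work surface at z = 0. Lengths are in m, angles in rad, forces in N, time in s.
With the tool pointing down it reaches from about 0.35 to 0.775 m from the base axis. Payload 5.5 kg.
Tool frame: the origin (TCP) lies on the centre line of the jaws, within the pads' length; the fingertips stand 11 mm ahead of it and the grasp point (between the pads) lies 8 mm behind it (env.tip_extent is the distance from the TCP to the fingertips, in m); z points along the fingers, y is the line along which they close (so a half turn about z gives the same grasp; the last joint's range is limited). The gripper opens to 85 mm and grips with 20 to 120 N. Pads are 22 mm wide; open, the fingers measure 114 mm over their backs; the gripper's body (76 mm by 85 mm) begins 54 mm behind the grasp point. The pads swing forward as they close: fully open they stand 13 mm farther back than shut.
Start: joints at [0.966, 0.313, 0.046, 1.304, 0, 1.431], TCP at [0.258, 0.514, 0.242] pointing down, gripper open.
Joint ranges: [-2.76, 2.76], [-0.86, 1.69], [-1.03, 1.26], [-2.2, 2.34], [-1.47, 1.5], [-3.14, 3.14]. Speed limits (rad/s): [2.57, 2.57, 3.14, 3.14, 3.14, 3.14].

## Interface

Orientations are given as a unit quaternion [w, x, y, z].
In Python, from workcell import env gives the robot as it stands.
- The arm moves only by the shell command python3 -m jog 'ROWS' [FORCE]. ROWS is JSON, a list of rows, each a list of 5 numbers: the gripper's target within -1 to 1 (shut at 1, half-way at 0, fully open at -1), then the shift along the tool's x, y, z in m, then the turn about the tool's z in degrees. In form: [[fingers, tx, ty, tz, turn], ...]. A call has 1 to 5 rows; each row shifts and turns the commanded pose from where the row before left it, along the tool's axes as they then stand; what a row does not reach is not made up. A row lasts 1/12 s, in which the tool goes at most 41.7 mm and 7.16 degrees, less where a joint would pass 70% of its speed; a pose out of reach is approached as far as the arm can. A call is refused whole if a number of a shift passes 0.0417 or a number of a turn 7.16, either way. A call with a gripper value outside its range is refused whole. The fingers move at their own pace and stop on an object; FORCE is the grip in N (left out, the last holds). Time passes only in rows, so rows that do not move let the fingers close. It gives the time, the measured TCP pose, the force, the opening and the grip force at its end, in the units of the state.
- env.get_state(): the state, without advancing time (a new reading comes with each control period).
- env.read_camera(name): name is "side" or "top"; returns a dict with "img" (480x640x3 uint8, red, green, blue), "fov_y" (degrees; the focal length in pixels is half the picture's height over the tangent of half this angle, whatever the lens; pixels are square), "cx", "cy" (the principal point, pixels), "D" ([k1, k2, p1, p2, k3] as OpenCV has them; the pictures are not rectified), "T" (4x4, takes a point from camera to world coordinates). Camera axes: x right, y up, looking along -z (the intrinsics and any distortion apply to the point x, -y, -z); pixel columns grow to the right and rows downward; lengths in m; the calibration is good to about 2 mm. A picture is of the moment at which its call begins. There is no depth.
- env.hand_in(): hands the job in; it is judged then, once.
The state is a dict: "clock": time; "joint_pos": joint angles; "qvel": joint speeds; "tau": joint torques, N m; "tcp_pos": TCP position; "orientation": TCP orientation; "wrist_force": force on the tool from outside, world axes, zero at the start; "ft_torque": the same for the moment, N m; "finger_gap": finger opening in m; "grip_force": force on a finger pad.
Only numpy, scipy, OpenCV 4.12 (cv2) and the standard library are available. Lean on these libraries where they do the work, as an engineer would, in place of code of your own. Each camera call takes 0.05 s, during which the arm holds its last target. There are 200 camera calls.

## Task

Take the collared hinge pin from the wooden stand and, without forcing it, try it in the three bronze bushes in the steel block until you find the reamed one, and push it in there fully home, collar down on the bush. Then draw it straight back up until the whole grease groove round its shank stands clear above the bush, with at least a centimetre of its end still in the bore, and finish while holding it there, still, upright and not wedged, so that the groove can be greased. Leave the other things on the bench where they are.

Things in the scene. Friction and masses are not known exactly. Their poses are not given: they have to be found in the camera images.
- hinge_pin: steel pin, 110 mm, about 0.24 kg, upright, hanging by its collar in the stand. From the foot up: shank 20 mm in diameter to 56 mm, its foot tapered to 14 mm over the first 4 mm, grease groove round it from 26 to 32 mm; collar 32 mm in diameter from 56 to 62 mm; journal 18 mm in diameter from 62 to 110 mm, to grip it by. Origin: centre of the foot (lower end); z along the pin towards the journal
- pin_stand: drilled hardwood block, 60 x 104 x 62 mm, with two upright 23 mm through holes, 52 mm apart along its y axis; the pin hangs in the hole on its +y side, the other is empty. Fixed. Origin: centre of its underside
- holding_block: dark steel block, 60 mm (x) x 176 mm (y), top face 62 mm above the bench, on a 88 x 200 x 8 mm base plate, with the three bushes 52 mm apart in a row along its y axis; below each bore is free space for the pin's foot. Fixed. Origin: centre of its underside, z up
- bush_a: one of three bronze bushes, alike outside, 52 mm apart, clamped fast in the block: flange 40 mm across, 6 mm thick; through bore 46 mm long. One (which one varies) is reamed to 21 mm and takes the pin with 1 mm play; the other two are unreamed, 17 mm: the pin's foot stops about 2 mm in. Origin: centre of the bore at the bush's top face, 68 mm above the bench; z up along the bore
- bush_b: one of three bronze bushes, alike outside, 52 mm apart, clamped fast in the block: flange 40 mm across, 6 mm thick; through bore 46 mm long. One (which one varies) is reamed to 21 mm and takes the pin with 1 mm play; the other two are unreamed, 17 mm: the pin's foot stops about 2 mm in. Origin: centre of the bore at the bush's top face, 68 mm above the bench; z up along the bore
- bush_c: one of three bronze bushes, alike outside, 52 mm apart, clamped fast in the block: flange 40 mm across, 6 mm thick; through bore 46 mm long. One (which one varies) is reamed to 21 mm and takes the pin with 1 mm play; the other two are unreamed, 17 mm: the pin's foot stops about 2 mm in. Origin: centre of the bore at the bush's top face, 68 mm above the bench; z up along the bore
- hose_top (a point): crown, 0.25 m above the bench, of a stiff flexible-shaft hose, 25 mm thick, that stands in an arch on the bench and does not move: it rises from the bench 0.20 m beyond and 0.15 m to the left of this point and comes down over the bench's front edge 0.18 m nearer and 0.19 m to the right of it. Pin stand and block are both to the right of the arch; reach them without touching it
- caliper: bystander: steel vernier caliper, 213 x 72 x 7 mm, lying flat. Origin under its middle
- paste_tin: bystander: round tin with a red lid, 65 mm across, 32 mm high, standing. Origin under its middle
- collar: bystander: turned bronze collar, 52 mm across, 20 mm high, lying flat. Origin under its middle
- nut: bystander: steel hexagon nut, 27 mm across, 13 mm high, lying flat. Origin under its middle
- pliers0: bystander: combination pliers with blue grips, 166 x 59 x 14 mm, lying flat. Origin under their middle
Things that resemble listed ones, but are neither listed nor needed, are in the scene too. Leave any black or turquoise look-alike of the hinge_pin alone.

How it is judged:
On the way:
1. the pin is fully home in the bush that it fits, its collar down on the bush (foot more than 53 mm below the bush's top face, on the bore's axis) (((z of hinge_pin in the frame of bush_a below -0.053 m and horizontal distance between hinge_pin and bush_a below 0.003 m) or (z of hinge_pin in the frame of bush_b below -0.053 m and horizontal distance between hinge_pin and bush_b below 0.003 m) or (z of hinge_pin in the frame of bush_c below -0.053 m and horizontal distance between hinge_pin and bush_c below 0.003 m)) and angle between hinge_pin's own z axis and vertical below 0.06 rad), for 0.2 s.
At the end, for the whole second after the job is handed in: the pin is held in the gripper, still (under 10 mm/s), upright within 0.06 rad, its foot on the axis of the reamed bush's bore and between 8 and 25 mm below the bush's top face, so that the groove is clear above it, with less than 10 N between pin and bush (((z of hinge_pin in the frame of bush_a between -0.025 and -0.008 m and horizontal distance between hinge_pin and bush_a below 0.003 m and contact force between hinge_pin and bush_a below 10 N) or (z of hinge_pin in the frame of bush_b between -0.025 and -0.008 m and horizontal distance between hinge_pin and bush_b below 0.003 m and contact force between hinge_pin and bush_b below 10 N) or (z of hinge_pin in the frame of bush_c between -0.025 and -0.008 m and horizontal distance between hinge_pin and bush_c below 0.003 m and contact force between hinge_pin and bush_c below 10 N)) and angle between hinge_pin's own z axis and vertical below 0.06 rad and contact force between the fingers and hinge_pin above 3 N and linear speed of hinge_pin below 0.01 m/s); the arm keeps its last pose, push and grip.
It fails at once if the pin is forced against a bush with more than 60 N (contact force between hinge_pin and bush_a above 60 N or contact force between hinge_pin and bush_b above 60 N or contact force between hinge_pin and bush_c above 60 N).
It fails at once if another thing on the bench is pushed more than 30 mm (distance of any of caliper, paste_tin, collar, nut, pliers0 from where it was at the start of the episode above 0.03 m).
It also fails if it takes over 58 s, if anything falls off the work surface, if the arm or the gripper's body presses on something with over 40 N, if the wrist force passes 120 N, or if a joint passes its speed limit or range.

## Working session

There is one attempt and no reset: what is moved stays moved. The work goes in short steps, Python scripts to look and compute and a shell command to move; the robot and the scene stay as the last step left them, time stands still between calls to the robot, and variables do not carry over. Pictures are saved under pics/ and viewed, at most 10 in all, crops included, and the job is handed in when it is done.

```bash
mkdir -p pics
cat > h.py <<'E'
import numpy as np,cv2
from workcell import env
def K(c):
    f=240/np.tan(np.radians(c['fov_y'])/2)
    return np.array([[f,0,c['cx']],[0,f,c['cy']],[0,0,1.]])
def px2w(c,u,v,z):
    p=cv2.undistortPoints(np.array([[[u,v]]],float),K(c),np.array(c['D'],float))[0,0]
    T=np.array(c['T']);d=T[:3,:3]@np.array([p[0],-p[1],-1]);o=T[:3,3]
    return o+d*(z-o[2])/d[2]
def w2px(c,P):
    T=np.array(c['T']);q=(np.atleast_2d(P)-T[:3,3])@T[:3,:3]
    q=q*[1,-1,-1]
    return cv2.projectPoints(q,np.zeros(3),np.zeros(3),K(c),np.array(c['D'],float))[0][:,0]
def shot(n,name):
    c=env.read_camera(n);cv2.imwrite('pics/'+name+'.png',c['img'][:,:,::-1])
    import pickle;pickle.dump(c,open('pics/'+name+'.pkl','wb'));return c
def load(name):
    import pickle;return pickle.load(open('pics/'+name+'.pkl','rb'))
def crop(name,x,y,w,h,s,out):
    i=cv2.imread('pics/'+name+'.png')[y:y+h,x:x+w]
    cv2.imwrite('pics/'+out+'.png',cv2.resize(i,None,fx=s,fy=s,interpolation=cv2.INTER_CUBIC))
E
python3 - <<'E'
from h import *
for n in('top','side'):
    c=shot(n,n+'0');print(n,np.round(c['T'],3).tolist(),c['fov_y'],c['D'])
print(env.get_state(),env.tip_extent)
E
```

```text
top [[0.022, 0.998, -0.063, 0.545], [-0.999, 0.024, 0.035, -0.195], [0.036, 0.062, 0.997, 1.071], [0.0, 0.0, 0.0, 1.0]] 54.51155094193953 [0.01069242 0.         0.         0.         0.        ]
side [[-0.991, 0.073, -0.115, 0.485], [-0.135, -0.434, 0.891, 0.632], [0.015, 0.898, 0.44, 0.586], [0.0, 0.0, 0.0, 1.0]] 46.64616544966793 [-0.03286871  0.          0.          0.          0.        ]
{'clock': 0.1, 'joint_pos': array([9.66363182e-01, 3.13969207e-01, 4.50685208e-02, 1.30362929e+00,
       2.12064425e-05, 1.43122738e+00]), 'qvel': array([ 1.40244884e-03, -1.38336293e-03,  1.25023855e-03,  3.77271126e-03,
       -6.11898645e-04, -8.97940599e-05]), 'tau': array([ 2.91434189e-03, -4.81725025e+01,  2.99244618e+01,  1.27468945e-02,
       -6.03873900e-05,  1.64893942e-05]), 'tcp_pos': array([0.25749642, 0.51360664, 0.24146323]), 'orientation': array([-3.24951965e-04,  2.30344820e-01,  9.73108685e-01, -8.03682099e-04]), 'wrist_force': array([ 0.11303824, -0.17144271,  0.63547732]), 'ft_torque': array([ 0.007603  , -0.04498972, -0.04074421]), 'grip_force': 0.0, 'finger_gap': 0.08502271954481475} 0.011
```

View pics/top0.png

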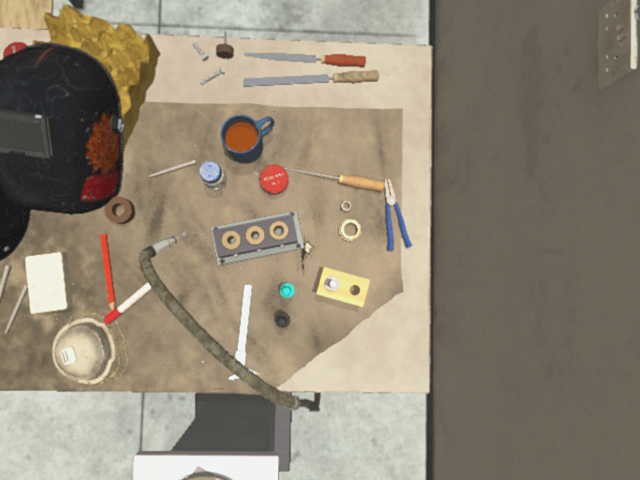

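View pics/side0.png

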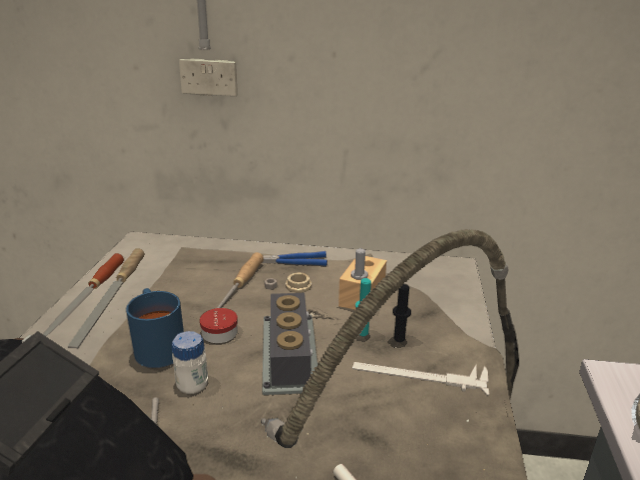

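Run:
```python
from h import *
crop('top0',200,200,190,140,4,'c1')
crop('side0',240,230,160,120,5,'c2')
a=cv2.imread('pics/c1.png');b=cv2.resize(cv2.imread('pics/c2.png'),(760,570))
cv2.imwrite('pics/c2.png',b)
c=load('top0')
print('pin',px2w(c,332,284,.116),'hole',px2w(c,355,290,.062))
for p in((232,239),(255,235),(279,231)):print(px2w(c,*p,.068))
print('tur',px2w(c,287,290,.1),'blk',px2w(c,282,320,.1))
for p in((150,252,.02),(180,305,.2),(200,330,.25),(240,372,.2),(300,405,0)):print('hose',px2w(c,*p))
```

```text
pin [ 0.53428697 -0.26367099  0.116     ] hole [ 0.52176939 -0.31767833  0.062     ]
[ 0.62546698 -0.05021505  0.068     ]
[ 0.63531883 -0.09908827  0.068     ]
[ 0.64527244 -0.15035962  0.068     ]
tur [ 0.51971227 -0.17161327  0.1       ] blk [ 0.45784561 -0.16290222  0.1       ]
hose [0.59572233 0.13723683 0.02      ]
hose [0.49086828 0.02161698 0.2       ]
hose [ 0.45167429 -0.02679458  0.25      ]
hose [ 0.37106753 -0.09201038  0.2       ]
hose [ 0.25980948 -0.2050679   0.        ]
```

View pics/c1.png

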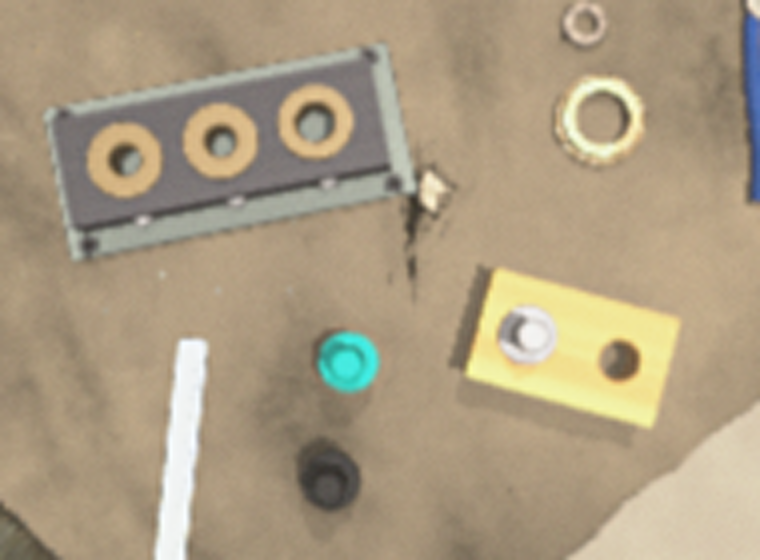

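View pics/c2.png

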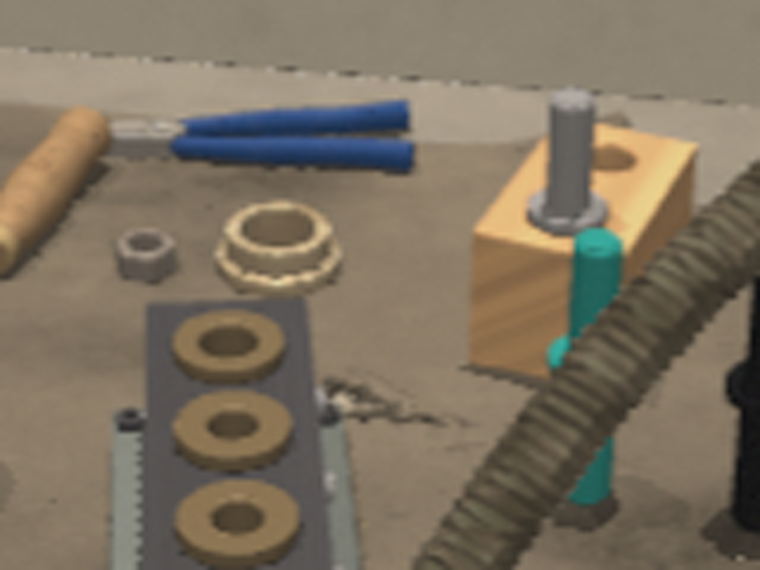

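The steel pin in the wooden stand is at top-view pixel (333,284). Its look-alikes, turquoise (287,290) and black (282,320), are standing free on the bench. I choose the one in the stand. The right-hand bush, at (279,230), looks wider bored than the others, so I'll try it first.

```bash
cat >> h.py <<'E'
from scipy.spatial.transform import Rotation as R
def go(x,y,z):
    s=env.get_state();q=s['orientation'];r=R.from_quat([q[1],q[2],q[3],q[0]])
    d=r.inv().apply(np.array([x,y,z])-s['tcp_pos'])*1000
    print('tool mm',d.round(1),'tcp',s['tcp_pos'].round(4),'j',s['joint_pos'].round(2),'F',s['wrist_force'].round(1),'t',s['clock'],'z',r.apply([0,0,1]).round(3))
E
python3 -m jog '[[0,0,0,-0.04,0],[0,0,0,-0.04,0],[0,0,0,-0.03,0],[0,0,0,0,0]]'
python3 - <<'E'
from h import *
c=load('top0')
f=lambda x,y:((x+.5)/4-.5+200,(y+.5)/4-.5+200)
print('pin top',px2w(c,*f(533,336),.116),'collar',px2w(c,*f(526,334),.068))
for p in((125,160),(220,141),(316,121)):print(px2w(c,*f(*p),.068))
go(.535,-.263,.35)
E
```

```text
clock: 0.43
tcp_pos: [0.2586, 0.5153, 0.3588]
orientation: [0.002, 0.23, 0.973, 0.004]
wrist_force: [-0.6, -0.3, 0.0]
finger_gap: 0.043
grip_force: 0.0
pin top [ 0.53509091 -0.26545099  0.116     ] collar [ 0.53556088 -0.26518694  0.068     ]
[ 0.62406246 -0.04786142  0.068     ]
[ 0.63556846 -0.09827718  0.068     ]
[ 0.64768843 -0.14948795  0.068     ]
tool mm [-595.9 -572.     4.2] tcp [0.2586 0.5153 0.3588] j [ 0.97  0.31  0.32  1.58 -0.    1.43] F [-0.6 -0.3  0. ] t 0.4333 z [ 0.005  0.008 -1.   ]
```

```bash
J='python3 -m jog'
python3 -m jog '[[0,-0.028,-0.027,0,0],[0,-0.028,-0.027,0,0],[0,-0.028,-0.027,0,0],[0,-0.028,-0.027,0,0],[0,-0.028,-0.027,0,0]]'
python3 -m jog '[[0,-0.028,-0.027,0,0],[0,-0.028,-0.027,0,0],[0,-0.028,-0.027,0,0],[0,-0.028,-0.027,0,0],[0,-0.028,-0.027,0,0]]'
python3 -c "from h import *;go(.535,-.2655,.36)"
```

```text
clock: 0.85
tcp_pos: [0.3223, 0.3289, 0.3518]
orientation: [-0.0, 0.23, 0.973, -0.0]
wrist_force: [1.6, 0.1, 0.2]
finger_gap: 0.0425
grip_force: 0.0
clock: 1.27
tcp_pos: [0.3869, 0.1454, 0.3521]
orientation: [-0.0, 0.23, 0.973, 0.0]
wrist_force: [1.3, 0.4, -0.1]
finger_gap: 0.0428
grip_force: 0.0
tool mm [-316.4 -301.    -8. ] tcp [0.3869 0.1454 0.3521] j [ 0.16 -0.01 -0.07  1.51  0.    0.63] F [ 1.3  0.4 -0.1] t 1.2667 z [-0.  0. -1.]
```

```bash
python3 -m jog '[[0,-0.028,-0.027,-0.004,0],[0,-0.028,-0.027,-0.004,0],[0,-0.028,-0.027,0,0],[0,-0.028,-0.027,0,0],[0,-0.028,-0.027,0,0]]'
python3 -m jog '[[0,-0.028,-0.027,0,0],[0,-0.028,-0.027,0,0],[0,-0.028,-0.027,0,0],[0,-0.028,-0.027,0,0],[0,-0.028,-0.027,0,0]]'
python3 -m jog '[[0,-0.02,-0.018,0,0],[0,0,0,0,0],[0,0,0,0,0]]'
python3 -c "
from h import *
go(.535,-.2655,.36)
c=shot('side','s1')"
```

```text
clock: 1.68
tcp_pos: [0.4517, -0.0383, 0.3601]
orientation: [-0.0, 0.23, 0.973, 0.0]
wrist_force: [1.2, 0.3, -0.2]
finger_gap: 0.0426
grip_force: 0.0
clock: 2.1
tcp_pos: [0.5164, -0.2217, 0.3598]
orientation: [-0.0, 0.231, 0.973, 0.0]
wrist_force: [1.0, 0.6, 0.3]
finger_gap: 0.0427
grip_force: 0.0
clock: 2.35
tcp_pos: [0.526, -0.2461, 0.3585]
orientation: [-0.001, 0.232, 0.973, 0.001]
wrist_force: [-0.1, 0.4, -0.6]
finger_gap: 0.0426
grip_force: 0.0
tool mm [-16.7 -13.2  -1.5] tcp [ 0.526  -0.2461  0.3585] j [-0.58  0.33  0.35  1.6   0.   -0.11] F [-0.1  0.4 -0.6] t 2.35 z [-0.002  0.002 -1.   ]
```

View pics/s1.png

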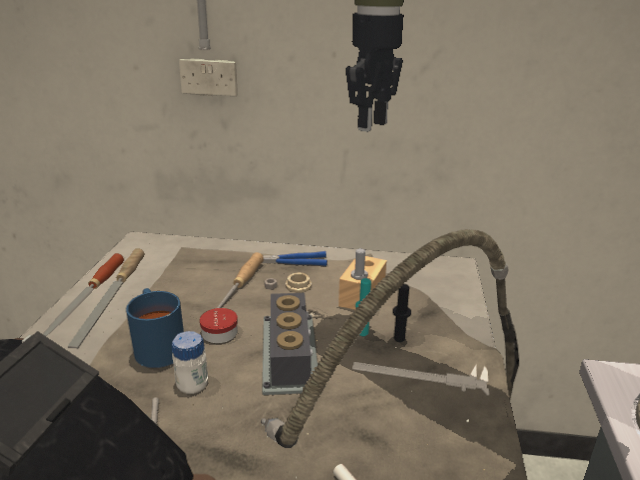

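The gripper is at (370,120) in the side view, past the arch and clear of it. The hose and the rest of the scene are undisturbed. I'll move over the pin and go down to just above it.

```bash
python3 -m jog '[[0,-0.017,-0.013,0,0],[0,0,0,0.04,0],[0,0,0,0.04,0],[0,0,0,0.04,0],[0,0,0,0.04,0]]'
python3 -m jog '[[0,0,0,0.02,0],[0,0,0,0,0],[0,0,0,0,0]]'
python3 -c "
from h import *
go(.535,-.2655,.085)
c=shot('side','s2');t=shot('top','t2')
crop('s2',310,190,100,75,5,'a');crop('t2',290,250,100,75,5,'b')
cv2.imwrite('pics/ab.png',cv2.vconcat([cv2.imread('pics/a.png'),cv2.imread('pics/b.png')])[:,:])
i=cv2.hconcat([cv2.imread('pics/a.png')[:,:400],cv2.imread('pics/b.png')[:,:400]]);cv2.imwrite('pics/ab.png',i)
"
```

```text
clock: 2.82
tcp_pos: [0.5353, -0.2622, 0.1997]
orientation: [0.001, 0.229, 0.973, -0.0]
wrist_force: [0.7, 0.1, 0.2]
finger_gap: 0.0424
grip_force: 0.0
clock: 3.07
tcp_pos: [0.5347, -0.2622, 0.1802]
orientation: [-0.001, 0.23, 0.973, 0.001]
wrist_force: [-0.4, 0.8, 1.6]
finger_gap: 0.0427
grip_force: 0.0
tool mm [-1.9 -2.9 95.2] tcp [ 0.5347 -0.2622  0.1802] j [-0.59  0.38 -0.01  1.18  0.   -0.13] F [-0.4  0.8  1.6] t 3.0667 z [-0.002  0.001 -1.   ]
```

View pics/ab.png

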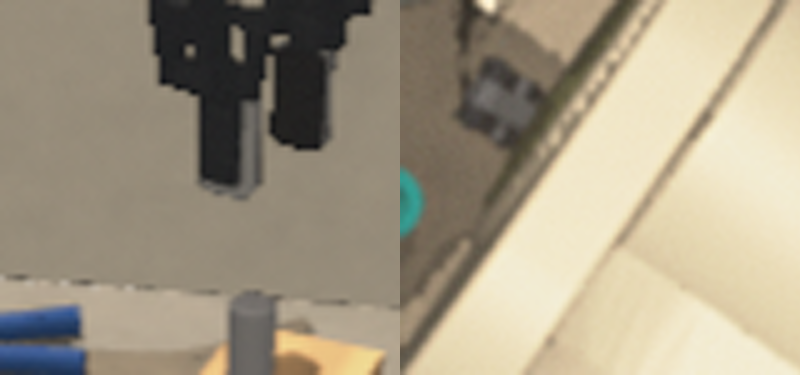

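```bash
python3 -c "
from h import *
c=load('s2')
print(w2px(c,[[.535,-.2655,.116],[.535,-.2655,.068],[.5347,-.2622,.171]]), px2w(c,360.2,249,.116))
t=load('side0'); f=lambda x,y:((x+.5)/4.75-.5+240,(y+.5)/4.75-.5+230)
print(px2w(t,*f(571,99),.116),px2w(t,*f(568,212),.068))
for p in((229,342),(233,426),(238,517)):print(px2w(t,*f(*p),.068))
"
```

```text
[[360.7382861  250.54005012]
 [359.6060211  273.43203419]
 [362.11776403 223.88761565]] [ 0.53644751 -0.27139012  0.116     ]
[ 0.53668837 -0.26558639  0.116     ] [ 0.53553478 -0.26240659  0.068     ]
[ 0.64783127 -0.15059589  0.068     ]
[ 0.6363701  -0.09965887  0.068     ]
[ 0.62495045 -0.04986119  0.068     ]
```

```bash
python3 -m jog '[[0,-0.002,-0.002,0.03,0],[0,0,0,0.03,0],[0,0,0,0.02,0],[0,0,0,0.014,0],[0,0,0,0,0]]'
python3 -m jog '[[1,0,0,0,0],[1,0,0,0,0],[1,0,0,0,0],[1,0,0,0,0],[1,0,0,0,0]]' 50
python3 -c "
from h import *
go(.5357,-.265,.085)"
```

```text
clock: 3.58
tcp_pos: [0.5361, -0.2662, 0.0856]
orientation: [-0.001, 0.23, 0.973, 0.0]
wrist_force: [0.4, -0.8, 0.0]
finger_gap: 0.0426
grip_force: 0.0
clock: 4.0
tcp_pos: [0.5381, -0.2674, 0.089]
orientation: [0.002, 0.23, 0.973, -0.001]
wrist_force: [0.0, 1.8, 7.6]
finger_gap: 0.0166
grip_force: 48.7
tool mm [3.3 1.1 4. ] tcp [ 0.5381 -0.2674  0.089 ] j [-0.6   0.44 -0.15  0.97  0.   -0.13] F [0.  1.8 7.6] t 4.0 z [ 0.004 -0.002 -1.   ]
```

```bash
python3 -m jog '[[1,0,0,0,0],[1,0,0,0,0],[1,0,0,0,0]]'
python3 -m jog '[[1,0,0,-0.005,0],[1,0,0,0,0],[1,0,0,0,0]]'
python3 -m jog '[[1,0,0,-0.03,0],[1,0,0,-0.03,0],[1,0,0,0,0],[1,0,0,0,0]]'
python3 -c "
from h import *
go(.5357,-.265,.085);shot('side','s3');crop('s3',310,170,100,100,6,'s3c')"
```

```text
clock: 4.25
tcp_pos: [0.5381, -0.2674, 0.089]
orientation: [0.002, 0.23, 0.973, -0.001]
wrist_force: [-0.8, 1.8, 6.5]
finger_gap: 0.0168
grip_force: 48.7
clock: 4.5
tcp_pos: [0.5367, -0.267, 0.0918]
orientation: [0.001, 0.23, 0.973, -0.0]
wrist_force: [1.0, -0.7, -3.3]
finger_gap: 0.0168
grip_force: 48.8
clock: 4.83
tcp_pos: [0.5374, -0.2674, 0.153]
orientation: [0.002, 0.23, 0.973, -0.001]
wrist_force: [-0.3, -0.3, -2.8]
finger_gap: 0.0166
grip_force: 50.3
tool mm [ 2.9  1.5 67.9] tcp [ 0.5374 -0.2674  0.153 ] j [-0.6   0.4  -0.05  1.12 -0.   -0.13] F [-0.3 -0.3 -2.8] t 4.8333 z [ 0.003 -0.002 -1.   ]
```

View pics/s3c.png

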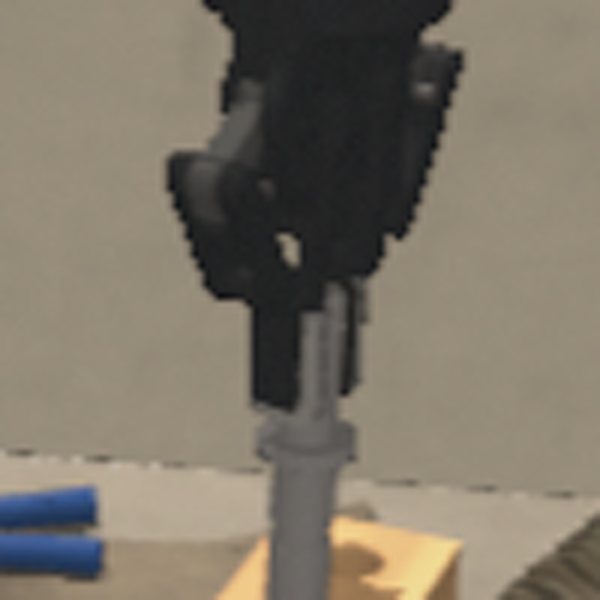

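The pin is lifted and hanging straight, gripped just above the collar at crop (305,440). Next I'll raise it and carry it to the right-hand bush.

```bash
python3 -m jog '[[1,0,0,-0.03,0],[1,-0.006,0.02,0,0],[1,-0.008,0.026,0,0],[1,-0.008,0.026,0,0],[1,-0.008,0.026,0,0]]'
python3 -m jog '[[1,-0.008,0.026,0,0],[1,-0.007,0.02,0,0],[1,-0.0036,0.009,0,0],[1,0,0,0,0],[1,0,0,0,0]]'
python3 -c "
from h import *
go(.6477,-.150,.15);shot('side','s4');shot('top','t4');crop('s4',240,185,100,150,4,'a');crop('t4',240,190,100,150,4,'b')
cv2.imwrite('pics/s4c.png',cv2.hconcat([cv2.imread('pics/a.png'),cv2.imread('pics/b.png')]))"
```

```text
clock: 5.3
tcp_pos: [0.6064, -0.1915, 0.1791]
orientation: [-0.002, 0.231, 0.973, 0.0]
wrist_force: [-0.0, -0.3, -2.9]
finger_gap: 0.0165
grip_force: 50.1
clock: 5.72
tcp_pos: [0.6474, -0.1515, 0.1795]
orientation: [-0.002, 0.23, 0.973, -0.0]
wrist_force: [-1.0, 0.1, -3.7]
finger_gap: 0.0167
grip_force: 50.1
tool mm [ 0.3  1.5 29.5] tcp [ 0.6474 -0.1515  0.1795] j [-0.35  0.51  0.2   1.26 -0.    0.11] F [-1.   0.1 -3.7] t 5.7167 z [-0.003  0.001 -1.   ]
```

View pics/s4c.png

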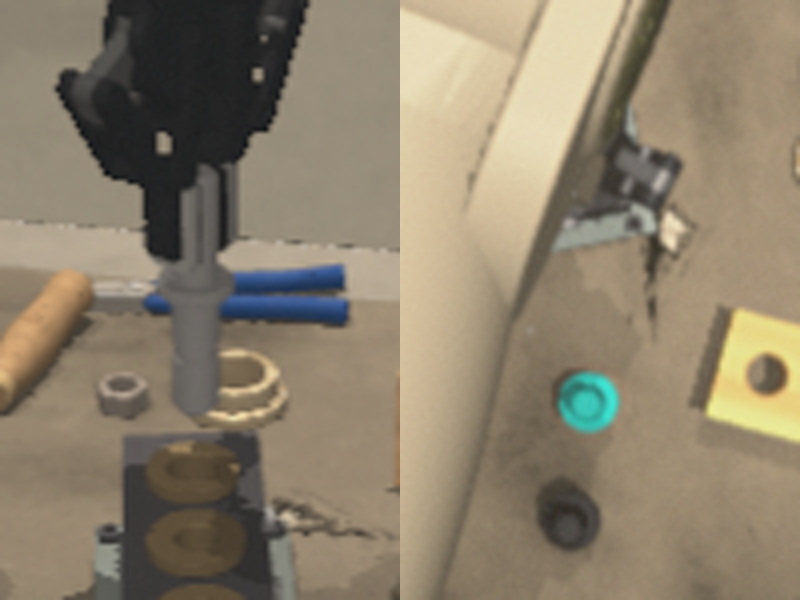

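```bash
python3 -c "
from h import *
c=load('s4'); f=lambda x,y:((x+.5)/4-.5+240,(y+.5)/4-.5+185)
for z in (.094,.096,.098):print(z,px2w(c,*f(195.5,407),z))
for z in (.152,.156,.158):print(z,px2w(c,*f(197,283),z))
print('bush',px2w(c,*f(193,470),.068))
b=[.6477,-.150]
print([((w2px(c,[[*b,z]])[0]-[240,185])*4).round(1) for z in (.068,.096,.155)])
"
```

```text
0.094 [ 0.64764921 -0.15753329  0.094     ]
0.096 [ 0.64698901 -0.15432201  0.096     ]
0.098 [ 0.64632881 -0.15111072  0.098     ]
0.152 [ 0.64673148 -0.16016465  0.152     ]
0.156 [ 0.64524303 -0.1528593   0.156     ]
0.158 [ 0.64449881 -0.14920663  0.158     ]
bush [ 0.64741996 -0.14903329  0.068     ]
[array([191.3, 467.2]), array([190.3, 410.7]), array([188.2, 286.5])]
```

```bash
python3 -m jog '[[1,-0.0016,0.0008,0,0],[1,0,0,0.012,0],[1,0,0,0.012,0],[1,0,0,0.002,0],[1,0,0,0,0]]'
python3 -m jog '[[1,0,0,0.002,0],[1,0,0,0.002,0],[1,0,0,0,0],[1,0,0,0,0]]'
python3 -m jog '[[1,0,0,0.002,0],[1,0,0,0.002,0],[1,0,0,0,0],[1,0,0,0,0]]'
```

```text
clock: 6.23
tcp_pos: [0.649, -0.1523, 0.1544]
orientation: [-0.001, 0.231, 0.973, 0.0]
wrist_force: [-0.5, 0.5, -2.7]
finger_gap: 0.0166
grip_force: 50.1
clock: 6.57
tcp_pos: [0.6503, -0.1518, 0.1517]
orientation: [0.0, 0.23, 0.973, -0.0]
wrist_force: [-0.5, -0.1, -2.7]
finger_gap: 0.0169
grip_force: 50.1
clock: 6.9
tcp_pos: [0.6502, -0.1512, 0.1477]
orientation: [0.0, 0.23, 0.973, 0.0]
wrist_force: [-0.8, 2.3, 1.1]
finger_gap: 0.0167
grip_force: 50.5
```

```bash
python3 -m jog '[[1,0.0007,0.0013,0,0],[1,0,0,0,0],[1,0,0,0,0]]'
python3 -m jog '[[1,0,0,0.002,0],[1,0,0,0.002,0],[1,0,0,0,0],[1,0,0,0,0]]'
```

```text
clock: 7.15
tcp_pos: [0.6501, -0.1502, 0.1472]
orientation: [-0.0, 0.23, 0.973, -0.0]
wrist_force: [-2.0, 1.1, -0.8]
finger_gap: 0.0165
grip_force: 50.3
clock: 7.48
tcp_pos: [0.6497, -0.1501, 0.1423]
orientation: [-0.001, 0.23, 0.973, 0.0]
wrist_force: [-1.2, 0.6, -3.3]
finger_gap: 0.0171
grip_force: 50.4
```

```bash
python3 -m jog '[[1,0.0004,0,0.004,0],[1,0,0,0.004,0],[1,0,0,0.004,0],[1,0,0,0,0]]'
python3 -m jog '[[1,0,0,0.004,0],[1,0,0,0.004,0],[1,0,0,0.004,0],[1,0,0,0,0]]'
```

```text
clock: 7.82
tcp_pos: [0.6494, -0.15, 0.1298]
orientation: [-0.001, 0.23, 0.973, 0.0]
wrist_force: [-1.2, -0.5, -3.0]
finger_gap: 0.0167
grip_force: 50.4
clock: 8.15
tcp_pos: [0.6495, -0.15, 0.1181]
orientation: [-0.0, 0.23, 0.973, 0.0]
wrist_force: [-0.1, 0.1, -3.4]
finger_gap: 0.0167
grip_force: 50.4
```

```bash
python3 -m jog '[[1,0,0,0.004,0],[1,0,0,0.004,0],[1,0,0,0.004,0],[1,0,0,0.004,0],[1,0,0,0,0]]'
python3 -m jog '[[1,0,0,0.003,0],[1,0,0,0.003,0],[1,0,0,0,0],[1,0,0,0,0]]'
python3 -m jog '[[1,0,0,0.002,0],[1,0,0,0,0],[1,0,0,0,0]]'
```

```text
clock: 8.57
tcp_pos: [0.6495, -0.15, 0.102]
orientation: [-0.0, 0.23, 0.973, 0.0]
wrist_force: [-0.7, -0.5, -3.6]
finger_gap: 0.0168
grip_force: 50.4
clock: 8.9
tcp_pos: [0.6497, -0.15, 0.0969]
orientation: [-0.0, 0.23, 0.973, 0.0]
wrist_force: [-1.4, 0.7, -3.1]
finger_gap: 0.0168
grip_force: 50.4
clock: 9.15
tcp_pos: [0.6499, -0.15, 0.0953]
orientation: [0.0, 0.23, 0.973, 0.0]
wrist_force: [-0.6, 0.4, -3.5]
finger_gap: 0.0166
grip_force: 50.5
```

```bash
python3 -m jog '[[1,0,0,0.002,0],[1,0,0,0,0],[1,0,0,0,0]]'
python3 -m jog '[[1,0,0,0.002,0],[1,0,0,0,0],[1,0,0,0,0]]'
python3 -m jog '[[1,0,0,0.002,0],[1,0,0,0,0],[1,0,0,0,0]]'
```

```text
clock: 9.4
tcp_pos: [0.65, -0.1501, 0.0952]
orientation: [0.001, 0.23, 0.973, -0.0]
wrist_force: [-4.3, 1.5, 6.5]
finger_gap: 0.017
grip_force: 51.5
clock: 9.65
tcp_pos: [0.6501, -0.1501, 0.0951]
orientation: [0.001, 0.23, 0.973, -0.0]
wrist_force: [-6.6, 1.2, 16.0]
finger_gap: 0.0166
grip_force: 52.3
clock: 9.9
tcp_pos: [0.6502, -0.1502, 0.0951]
orientation: [0.002, 0.23, 0.973, -0.0]
wrist_force: [-10.3, 3.3, 25.4]
finger_gap: 0.0166
grip_force: 53.2
```

The pin stopped dead at TCP z 0.0951, which is what collar-down should give, at about 28 N. Now I'll relieve the push and draw it back up.

```bash
python3 -m jog '[[1,0,0,-0.004,0],[1,0,0,-0.002,0],[1,0,0,0,0],[1,0,0,0,0]]'
python3 -m jog '[[1,0,0,-0.004,0],[1,0,0,-0.004,0],[1,0,0,-0.004,0],[1,0,0,-0.004,0],[1,0,0,-0.004,0]]'
python3 -m jog '[[1,0,0,-0.004,0],[1,0,0,-0.004,0],[1,0,0,-0.004,0],[1,0,0,-0.004,0],[1,0,0,0,0]]'
python3 -m jog '[[1,0,0,0,0],[1,0,0,0,0],[1,0,0,0,0]]'
python3 -c "
from h import *
go(.6498,-.150,.135);shot('side','s5');crop('s5',250,210,80,110,5,'s5c')"
```

```text
clock: 10.23
tcp_pos: [0.6499, -0.1501, 0.0953]
orientation: [0.0, 0.23, 0.973, 0.0]
wrist_force: [-2.4, 1.2, 1.0]
finger_gap: 0.0167
grip_force: 50.5
clock: 10.65
tcp_pos: [0.6497, -0.15, 0.1154]
orientation: [-0.0, 0.23, 0.973, 0.0]
wrist_force: [-1.0, 1.2, -4.5]
finger_gap: 0.0167
grip_force: 50.3
clock: 11.07
tcp_pos: [0.6499, -0.15, 0.1324]
orientation: [0.0, 0.23, 0.973, 0.0]
wrist_force: [-2.6, 2.0, -0.8]
finger_gap: 0.0169
grip_force: 50.3
clock: 11.32
tcp_pos: [0.6498, -0.15, 0.1313]
orientation: [0.0, 0.23, 0.973, 0.0]
wrist_force: [-2.0, 1.1, -1.8]
finger_gap: 0.0164
grip_force: 50.3
tool mm [ 0.   0.  -3.7] tcp [ 0.6498 -0.15    0.1313] j [-0.35  0.54  0.12  1.15  0.    0.12] F [-2.   1.1 -1.8] t 11.3167 z [ 0.  0. -1.]
```

View pics/s5c.png

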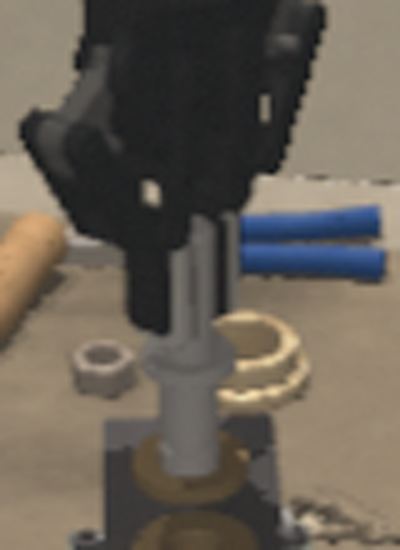

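The pin is in the right-hand bush at crop (188,473), upright, with about 36 mm of shank showing below the collar, so the foot is about 20 mm down. I'll raise it 3 mm and ease off the small side load.

```bash
python3 -m jog '[[1,0.0008,0,-0.003,0],[1,0,0,0,0],[1,0,0,0,0],[1,0,0,0,0],[1,0,0,0,0]]'
python3 -m jog '[[1,0,0,0,0],[1,0,0,0,0],[1,0,0,0,0],[1,0,0,0,0],[1,0,0,0,0]]'
```

```text
clock: 11.78
tcp_pos: [0.6494, -0.1498, 0.1343]
orientation: [0.0, 0.23, 0.973, 0.0]
wrist_force: [-0.5, -0.5, -2.3]
finger_gap: 0.0166
grip_force: 50.3
clock: 12.2
tcp_pos: [0.6491, -0.1497, 0.1343]
orientation: [0.0, 0.23, 0.973, 0.0]
wrist_force: [0.3, -0.0, -3.3]
finger_gap: 0.0166
grip_force: 50.3
```

Only the pin's weight is left on the wrist, the foot is about 17 mm in, and nothing is moving.

```bash
python3 -c "
from workcell import env
print(env.hand_in())"
```

```text
the job is handed in; nothing more can be done
None
```

I handed the job in at 12.2 s: the pin fitted the right-hand bush (tried first as it looked wider, so I didn't try the other two) and went fully home. I'm now holding it still and upright, foot about 17 mm in the bore, groove about 9 mm clear above the bush and no side load, though no verdict came back.

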